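Unhook the weight basket from its bent prong and stand it on the turntable

TASK

Take the small sheet-metal basket of clip-on weights off its deep upturned hook and stand it down gently, upright, in the middle of the empty half of the grey turntable. The prong has been bent by use, so feel the eye up along it without straining it sideways, and draw the basket away only when the eye is past the tip. Leave the strips and everything else on the counter where they lie.

Things in the scene. Friction and masses are not known exactly. Their poses are not given: they have to be found in the camera images.
- basket_grip (a point): Middle of the basket's carrying bar, which runs front to back over the open box. The bar is flat-sided, 12 mm thick (own y), 120 mm long (own x), 14 mm high, its centre line 95 mm above the basket's underside; the space under it is free for 38 mm, down to the rim. Own +x points along the bar to the eye, own z up.
- basket_eye (a point): Centre of the basket's hanging eye: a flat-lying closed ring, 12.4 mm clear opening, of 5 mm wire, at the back end of the bar, 88 mm from its middle along own +x and at its height.
- basket_foot (a point): Centre of the basket's underside, 95 mm straight below basket_grip; own x along its length, z up.
- basket: The loose basket, an open sheet-metal box 120 mm long (own x), 90 mm wide (own y), 50 mm high, 0.21 to 0.34 kg with the clip-on weights lying in it, its mass centred below the middle of the bar. Origin and axes as basket_foot.
- stand: Fixed hook stand, bolted down. Origin on the counter below the prong's root, z up; the hook reaches out in own -x and the basket hangs on that side. A post 46 mm behind the prong ends 4 mm above its root. A rubber-tipped rest, 70 mm up, props the basket's back: it hangs level, its eye drawn 2 mm forward (own -x) against the prong, and clears the rest once lifted 17 mm.
- hook_root (a point): Root of the prong, on the shoulder the eye rests on, 154 mm up. The prong: a rigid straight 8 mm rod, 80 mm long, up through the eye with 2.2 mm play all round. Bent at its root, it leans 0.15 to 0.25 rad from upright, towards any side, so its tip is 12 to 20 mm off; neither lean nor side is reported: feel or see it. Over 22 N between basket and stand strains it (hanging: up to 12 N).
- turntable: Grey steel turntable, 320 mm across, top face 34 mm above the counter, on a stiff bearing with an upright axis (it needs about 2 N at the edge to turn). Origin on the counter at its axis. The stack of strips lies on its own -y half, the +y half is empty.
- turntable_top (a point): Centre of the turntable's top face, axes as turntable.
- free_side (a point): Middle of the empty half, on the top face, 62 mm from the turntable's axis along its own +y.
- strip_top (a point): Top of the stack of four lead adhesive strips, each 140 x 19 x 5 mm, lying along the turntable's own x, 105 mm from its axis on the own -y side; not to be disturbed.
- gauge: Chrome tyre pressure gauge lying on its back between stand and turntable, dial 56 mm across, 24 mm high, with a 72 mm stem along own +x; bystander.
- cap0: Valve cap, 13 mm across, 15 mm high, standing on the foot plate of the hook stand; bystander.
- cap1: Valve cap, 13 mm across, 15 mm high, standing on the counter in front; bystander.
- hammer: Weight hammer, red plastic with nylon tips, lying across the counter beyond the task's things, 282 mm long, 34 mm high; bystander.
Not all that is in view belongs to the job. What is shaped like the basket but orange is not meant. What is shaped like the stand but blue is not meant.

How it is judged (in metres and radians):
On the way:
1. the basket's eye is lifted past the prong's tip, still above the hook (z of basket_eye in the frame of hook_root above 0.078 m and horizontal distance between basket_eye and hook_root below 0.06 m), for 0.05 s.
At the end, for the whole second after the job is handed in: The basket stands upright (within 0.05 rad) and still, flat on the turntable's top face (within 4 mm), its middle within 40 mm of the middle of the empty half, and is released (horizontal distance between basket_foot and free_side below 0.04 m and z of basket_foot in the frame of turntable_top between -0.004 and 0.004 m and angle between basket's own z axis and vertical below 0.05 rad and linear speed of basket below 0.02 m/s); the robot touches nothing.
It fails at once if the basket is strained against the hook stand (over 22 N) (contact force between basket and stand above 22 N).
It fails at once if the basket is slammed or pressed onto the turntable (over 45 N) (contact force between basket and turntable above 45 N).
It fails at once if the stack of strips or a bystander is disturbed (moved over 20 mm) (distance of any of strip_top, gauge, cap0, cap1, hammer from where it was at the start of the episode above 0.02 m).
It also fails if it takes over 67 s, if anything falls off the work surface, if the arm or the gripper's body presses on something with over 40 N, if the wrist force passes 120 N, or if a joint passes its speed limit or range.

ROBOT

A 6-joint arm with a two-finger parallel gripper is mounted at the origin on the work surface. World frame = base frame: x ahead of the robot, y to its left, z up, the work surface at z = 0. Lengths are in mm, angles in degrees, forces in N, time in s.
With the tool pointing down it reaches from about 300 to 850 mm from the base axis. Payload 4.2 kg.
Tool frame: the origin (TCP) lies at the very end of the fingers, on their centre line; the grasp point (between the pads) lies 19 mm behind it; z points along the fingers, y is the line along which they close (so a half turn about z gives the same grasp; the last joint's range is limited). The gripper opens to 91 mm and grips with 3 to 60 N. Pads are 32 mm wide; open, the fingers measure 118 mm over their backs; the gripper's body (76 mm by 178 mm) begins 60 mm behind the grasp point.
Start: joints at [-65.374, 18.312, 89.639, -0, 72.044, -1.146], TCP at [250.007, -517.822, 213.976] pointing down, gripper open.
Joint ranges: [-177.97, 177.97], [-48.28, 115.42], [12.27, 149.76], [-77.06, 257.06], [2.81, 150.46], [-146.56, 146.56]. Speed limits (degrees/s): [147.25, 147.25, 180, 180, 180, 180].

INTERFACE

Orientations are given as [roll, pitch, yaw] about the fixed x, y, z axes, in that order (R = Rz(yaw) Ry(pitch) Rx(roll)).
In Python, from workcell import env gives the robot as it stands.
- The arm moves only by the shell command python3 -m pendant 'ROWS' [FORCE]. ROWS is a JSON object of lists of equal length, an entry for each row: "translation": the shift along the tool's x, y, z in mm, a list of three; "roll": the turn about the tool's z in rad; "hand": the closure in counts, from 0 (fully open) to 255 (shut). In form: {"translation": [[dx, dy, dz], ...], "roll": [roll, ...], "hand": [hand, ...]}. A call has exactly 8 rows; each row shifts and turns the commanded pose from where the row before left it, along the tool's axes as they then stand; what a row does not reach is not made up. A row lasts 1/12 s, in which the tool goes at most 41.7 mm and 7.16 degrees, less where a joint would pass 70% of its speed; a pose out of reach is approached as far as the arm can. A call with a gripper value outside its range is refused whole. The fingers move at their own pace and stop on an object; FORCE is the grip in N (left out, the last holds). Time passes only in rows, so rows that do not move let the fingers close, or fill a call up. It gives the time, the measured TCP pose, the force, the opening and the grip force at its end, in the units of the state.
- env.state(): the state, without advancing time (a new reading comes with each control period).
- env.grab_frame(name): name is "scene" or "top"; returns a dict with "frame" (400x640x3 uint8, red, green, blue), "z_map" (400x640 float32, mm along the optical axis (not along the pixel's ray), 0 where there is no reading), "fx", "fy", "cx", "cy" (pixels), "pose" (4x4, takes a point from camera to world coordinates). Camera axes: x right, y down, z forward; pixel columns grow to the right and rows downward; lengths in mm; the calibration is good to about 2 mm. A picture is of the moment at which its call begins.
- env.job_done(): hands the job in; it is judged then, once.
Trained networks look in a picture, given as the dict that the camera call returned (one of the last four; its "shot" number tells which), for a name from the list of things; names that differ only in an ending like _2 or _b are one class to them, and where a whole thing is asked for, a point or a joint stands for the part that bears it (a point fixed in the world has none). Each returns a list of dicts, best first, with "score" (0 to 1); they miss things now and then, are a little off and sometimes report something else, mostly with a low value. They report only what shows in the picture. A call takes as long as a camera call. They do not tell look-alikes from the thing itself.
- env.recognise(picture, label): "rect" ([centre column, centre row, width, height] in pixels, round what is visible of it).
- env.regions_of(picture, label): "pixels" (400x640 bool, what is visible of it) and "rect" ([centre column, centre row, width, height] in pixels, round what is visible of it).
The state is a dict: "time_s": time; "qpos": joint angles; "qvel": joint speeds; "effort": joint torques, N m; "ee_pos": TCP position; "ee_rot": TCP orientation; "force": force on the tool from outside, world axes, zero at the start; "torque": the same for the moment, N m; "gripper_width": finger opening in mm; "gripper_force": force on a finger pad.
Only numpy, scipy, OpenCV 4.12 (cv2) and the standard library are available. Lean on these libraries where they do the work, as an engineer would, in place of code of your own. Each camera call takes 0.05 s, during which the arm holds its last target. There are 200 camera calls.

## Working session

There is one attempt and no reset: what is moved stays moved. The work goes in short steps, Python scripts to look and compute and a shell command to move; the robot and the scene stay as the last step left them, time stands still between calls to the robot, and variables do not carry over. Pictures are saved under pics/ and viewed, at most 10 in all, crops included, and the job is handed in when it is done.

```bash
mkdir -p pics; ls
python3 - <<'E'
from workcell import env
import cv2,numpy as np,pickle
P={}
for n in("scene","top"):
    p=env.grab_frame(n);P[n]=p
    cv2.imwrite(f"pics/{n}0.png",p["frame"][:,:,::-1])
    print(n,p["fx"],p["cx"],p["cy"],np.round(p["pose"],3).tolist())
    for l in("basket","stand","turntable","basket_grip","hook_root","strip_top","gauge"):
        print(l,[(round(d["score"],2),np.round(d["rect"]).tolist()) for d in env.recognise(p,l)[:3]])
pickle.dump(P,open("p0.pkl","wb"))
print(env.state())
E
```

```text
pics
scene 455.79926459621305 313.1087554349482 206.35060187785368 [[-0.594, 0.607, -0.528, 1071.602], [0.805, 0.455, -0.382, 291.63], [0.008, -0.651, -0.759, 850.228], [0.0, 0.0, 0.0, 1.0]]
basket [(0.77, [212.0, 294.0, 72.0, 81.0]), (0.67, [281.0, 168.0, 58.0, 69.0])]
stand [(0.79, [186.0, 181.0, 59.0, 97.0]), (0.58, [257.0, 207.0, 62.0, 97.0]), (0.38, [278.0, 170.0, 58.0, 70.0])]
turntable [(0.82, [436.0, 324.0, 173.0, 151.0]), (0.48, [279.0, 169.0, 62.0, 69.0])]
basket_grip [(0.79, [281.0, 170.0, 63.0, 69.0]), (0.59, [213.0, 292.0, 74.0, 84.0])]
hook_root [(0.89, [185.0, 176.0, 62.0, 106.0]), (0.75, [256.0, 208.0, 58.0, 101.0])]
strip_top [(0.85, [418.0, 264.0, 65.0, 22.0])]
gauge [(0.69, [346.0, 257.0, 38.0, 45.0])]
top 450.6512982535941 323.55795427330605 196.6413932330797 [[-0.021, -0.995, 0.095, 494.395], [-1.0, 0.019, -0.016, -38.261], [0.014, -0.096, -0.995, 1040.955], [0.0, 0.0, 0.0, 1.0]]
basket [(0.93, [362.0, 92.0, 53.0, 87.0]), (0.7, [401.0, 222.0, 56.0, 81.0])]
stand [(0.81, [384.0, 187.0, 55.0, 48.0]), (0.63, [471.0, 161.0, 75.0, 58.0]), (0.19, [401.0, 224.0, 54.0, 8
[... 327 characters left out ...]
, 208.0, 30.0, 57.0])]
{'time_s': 0.8, 'qpos': array([-6.53749706e+01,  1.83104119e+01,  8.96380093e+01,  1.07269630e-03,
        7.20445994e+01, -1.14619580e+00]), 'qvel': array([ 0.01926379, -0.01555516,  0.06002544, -0.04390698,  0.05070101,
        0.11286902]), 'effort': array([ 1.10420278e-03, -4.12302625e+01, -2.32220739e+01,  7.28770858e-02,
        3.73333460e-02,  1.59021272e-05]), 'ee_pos': array([ 250.00957827, -517.82503224,  213.9975829 ]), 'ee_rot': array([ 1.79993002e+02, -8.80674723e-04,  2.57708946e+01]), 'force': array([-0.22394732,  0.20214178, -0.46826828]), 'torque': array([-0.01230323, -0.01456222, -0.00039845]), 'gripper_force': 0.0, 'gripper_width': 90.9541809294429}
```

Run:
```python
import cv2
a=cv2.imread("pics/scene0.png");b=cv2.imread("pics/top0.png")
cv2.imwrite("pics/both.png",cv2.resize(cv2.vconcat([a[100:350,100:560],b[40:290,100:560]]),None,fx=1.2,fy=1.2))
```

```text
(no output)
```

View pics/both.png

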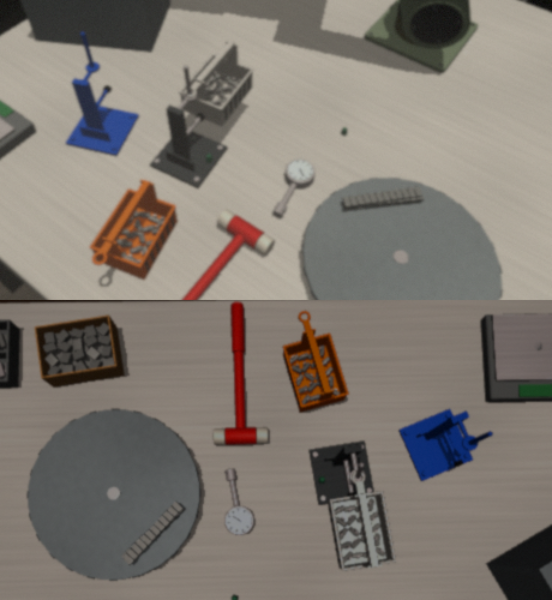

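```bash
cat > h.py <<'E'
import numpy as np,cv2
def cloud(p):
    z=p["z_map"].astype(float);v,u=np.indices(z.shape)
    c=np.stack([(u-p["cx"])/p["fx"]*z,(v-p["cy"])/p["fy"]*z,z],-1)
    w=c@p["pose"][:3,:3].T+p["pose"][:3,3];w[z==0]=np.nan
    return w
def proj(p,X):
    c=(np.asarray(X,float)-p["pose"][:3,3])@p["pose"][:3,:3]
    return c[...,:2]/c[...,2:]*[p["fx"],p["fy"]]+[p["cx"],p["cy"]]
E
python3 - <<'E'
import pickle,cv2,numpy as np
from h import *
P=pickle.load(open("p0.pkl","rb"))
a=P["scene"]["frame"][125:265,215:325,::-1];b=P["top"]["frame"][155:275,350:440,::-1]
cv2.imwrite("pics/crop1.png",cv2.hconcat([cv2.resize(a,(440,560),interpolation=cv2.INTER_CUBIC),cv2.resize(b,(360,480),interpolation=cv2.INTER_CUBIC).copy() if 0 else cv2.copyMakeBorder(cv2.resize(b,(360,480),interpolation=cv2.INTER_CUBIC),0,80,0,0,0)]))
W={n:cloud(P[n]) for n in P}
w=W["top"][155:275,350:440].reshape(-1,3)
w=w[~np.isnan(w[:,0])]
for lo,hi in((150,158),(158,166),(166,175),(175,190),(190,210),(210,250)):
    s=w[(w[:,2]>lo)&(w[:,2]<hi)]
    print(lo,len(s),s.mean(0).round(1) if len(s) else"",np.ptp(s,0).round() if len(s) else"")
s=w[(w[:,2]>155)&(w[:,2]<170)]
m=s[:,:2].mean(0);u,S,vt=np.linalg.svd(s[:,:2]-m);print(m,vt[0],np.degrees(np.arctan2(vt[0][1],vt[0][0])),np.ptp((s[:,:2]-m)@vt.T,0))
w=W["scene"][125:265,215:325].reshape(-1,3);w=w[~np.isnan(w[:,0])]
for lo in range(150,250,8):
    s=w[(w[:,2]>lo)&(w[:,2]<lo+8)]
    if len(s):print("s",lo,len(s),s.mean(0).round(1),np.ptp(s,0).round())
# turntable
t=W["top"][120:290,110:280].reshape(-1,3);t=t[(t[:,2]>28)&(t[:,2]<40)]
c,r=cv2.minEnclosingCircle(t[:,:2].astype(np.float32));print("tt",c,r,np.median(t[:,2]),(t[:,:2].min(0)+t[:,:2].max(0))/2)
t=W["top"][190:290,180:280].reshape(-1,3);t=t[(t[:,2]>44)&(t[:,2]<64)];print("strip",len(t),t.mean(0),np.ptp(t,0))
E
```

```text
150 245 [ 591.3 -199.   155. ] [202.  54.   8.]
158 514 [ 526.6 -210.1  161.6] [201.  54.   8.]
166 6 [ 544.8 -207.3  167. ] [86. 18.  5.]
175 9 [ 596.9 -196.1  181.7] [ 5.  7. 14.]
190 11 [ 599.  -194.6  199.8] [ 4.  7. 18.]
210 26 [ 603.7 -192.1  226.6] [ 9.  7. 21.]
[ 541.42644829 -207.6284187 ] [-0.98961975 -0.14371064] -171.73737771331253 [202.0384368   29.92330476]
s 150 228 [ 573.  -197.1  154.5] [206.  54.   8.]
s 158 388 [ 544.8 -203.8  162.1] [203.  53.   8.]
s 166 31 [ 553.3 -201.6  167.8] [138.  24.   7.]
s 174 7 [ 598.9 -193.   178.2] [8. 5. 7.]
s 182 9 [ 601.9 -192.8  186.7] [5. 8. 7.]
s 190 9 [ 601.5 -191.8  193.6] [5. 5. 7.]
s 198 9 [ 603.3 -190.2  202.3] [7. 4. 6.]
s 206 10 [ 604.6 -189.8  210. ] [5. 7. 7.]
s 214 11 [ 604.4 -189.2  217.7] [6. 4. 7.]
s 222 10 [ 605.8 -188.2  226.4] [6. 4. 7.]
s 230 10 [ 605.5 -189.1  232.4] [7. 8. 4.]
tt (606.8662719726562, 209.2130126953125) 192.68873596191406 33.8792735445582 [587.20137901 219.23787523]
strip 629 [512.14889423 158.80854569  52.92640523] [113.73935362 111.54159686  14.75117571]
```

View pics/crop1.png

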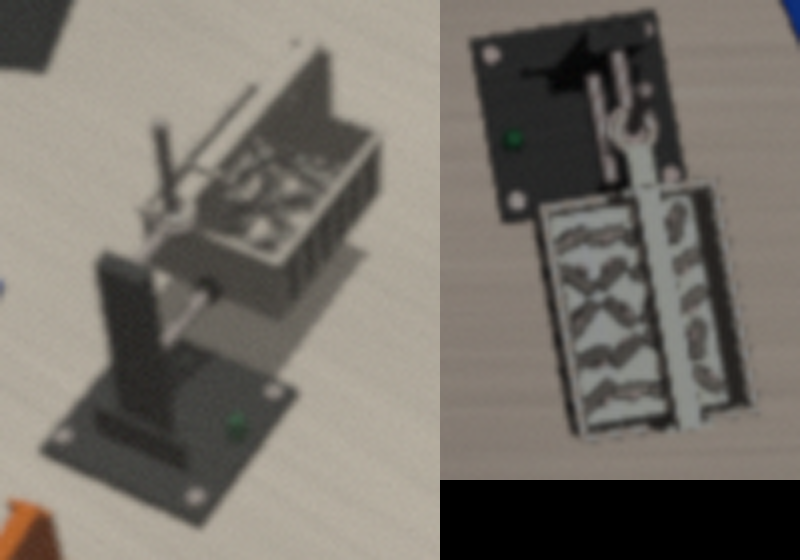

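```bash
cat > m.py <<'E'
import pickle,cv2,numpy as np
from h import *
P=pickle.load(open("p0.pkl","rb"))
R={"scene":(125,265,215,325),"top":(155,275,350,440)}
def ray(p,u,v,z):
    d=p["pose"][:3,:3]@[(u-p["cx"])/p["fx"],(v-p["cy"])/p["fy"],1];o=p["pose"][:3,3];return o+d*(z-o[2])/d[2]
Q=[]
for n in P:
    a,b,c,d=R[n];w=cloud(P[n])[a:b,c:d].reshape(-1,3);w=w[~np.isnan(w[:,0])]
    s=w[(w[:,2]>155)&(w[:,2]<170)&(w[:,0]>440)&(w[:,0]<580)]
    # ransac line
    best=None;rng=np.random.default_rng(0)
    for _ in range(500):
        i,j=rng.choice(len(s),2,False);t=s[j,:2]-s[i,:2];L=np.hypot(*t)
        if L<60:continue
        dd=abs((s[:,0]-s[i,0])*t[1]-(s[:,1]-s[i,1])*t[0])/L
        k=dd<6
        if best is None or k.sum()>best.sum():best=k
    s2=s[best];m=s2.mean(0);_,_,vt=np.linalg.svd(s2[:,:2]-m[:2]);v=vt[0]*np.sign(vt[0][0])
    q=(w[:,:2]-m[:2])@v;l=(w[:,:2]-m[:2])@[-v[1],v[0]]
    k=(abs(l)<7)&(w[:,2]>150)&(w[:,2]<172);
    print(n,"bar",len(s2),m.round(1),"yaw",np.degrees(np.arctan2(v[1],v[0])).round(2),"front end",(m[:2]+v*np.percentile(q[k],1)).round(1),"zmed",np.median(s2[:,2]), "lat",np.percentile((s2[:,:2]-m[:2])@[-v[1],v[0]],[2,50,98]).round(1))
    k=(w[:,2]>172)&(w[:,2]<240)&(w[:,0]>585)&(w[:,0]<620)&(abs(w[:,1]+192)<20);s=w[k]
    A=np.c_[np.ones(len(s)),s[:,2]-154];
    for _ in range(3):
        c,*_=np.linalg.lstsq(A,s[:,:2],rcond=None);e=np.linalg.norm(A@c-s[:,:2],axis=1);g=e<5;s,A=s[g],A[g]
    print(" prong root",c[0].round(1),"slope",c[1].round(3),np.hypot(*c[1]).round(3),"dir",np.degrees(np.arctan2(c[1][1],c[1][0])).round(),len(s),s[:,2].max().round(1))
p=P["top"];print("tt centre",ray(p,194,201,34).round(1))
w=cloud(p);f=p["frame"].astype(int)
m=np.zeros(w.shape[:2],bool);m[125:285,115:275]=True
g=m&(abs(w[...,2]-34)<5)&(f.max(-1)<150)
cs,_=cv2.findContours(cv2.morphologyEx(g.astype(np.uint8),cv2.MORPH_OPEN,np.ones((5,5))),0,1);c=max(cs,key=cv2.contourArea)
hh=cv2.convexHull(c).reshape(-1,2);X=np.array([ray(p,u,v,34)[:2] for u,v in hh]);A=np.c_[2*X,np.ones(len(X))];o=np.linalg.lstsq(A,(X**2).sum(1),rcond=None)[0];print("circle",o[:2],np.sqrt(o[2]+o[:2]@o[:2]))
t=w[210:270,200:260].reshape(-1,3);t=t[(t[:,2]>45)&(t[:,2]<60)];mm=np.median(t,0);t=t[np.linalg.norm(t-mm,axis=1)<90];_,_,vt=np.linalg.svd(t[:,:2]-t[:,:2].mean(0));print("strip",t.mean(0),vt[0],len(t))
c0=o[:2];n=np.array([-vt[0][1],vt[0][0]]);n*=np.sign(n@(c0-t.mean(0)[:2]));print("n",n,"dist",n@(c0-t.mean(0)[:2]),"free",c0+62*n)
E
python3 m.py
```

```text
scene bar 293 [ 515.9 -207.2  162.6] yaw 8.51 front end [ 447.9 -217.3] zmed 163.46926532453676 lat [-6.7  0.4  4.7]
 prong root [ 597.9 -195.5] slope [0.106 0.095] 0.142 dir 42.0 78 233.8
top bar 440 [ 514.  -211.7  161.7] yaw 8.64 front end [ 450.2 -221.3] zmed 162.06422855446345 lat [-6.   0.1  5.5]
 prong root [ 591.9 -198.6] slope [0.162 0.089] 0.184 dir 29.0 46 233.1
tt centre [586.7 235.1  34. ]
circle [587.40203441 234.02529046] 159.88982477755357
strip [511.44021585 159.37481099  52.98620205] [-0.70290073  0.71128796] 616
n [0.71128796 0.70290073] dist 106.50260356740533 free [631.50188792 277.60513581]
```

Candidates: the grey basket at scene (281,168) / top (401,222), and the orange one at (212,294) / (362,92). The stands are dark grey at (257,207) and blue at (186,181). The close crop shows the grey basket hanging on the dark stand, with its eye at top-crop (632,130) and a thin prong leaning about 0.16 rad towards +x+y. I choose the grey pair.

```bash
python3 - <<'E'
import pickle,numpy as np
from h import *
P=pickle.load(open("p0.pkl","rb"))
for n in P:
    w=cloud(P[n]).reshape(-1,3);w=w[~np.isnan(w[:,0])]
    a=np.array([250,-518.]);b=np.array([508,-210.]);t=np.clip((w[:,:2]-a)@(b-a)/((b-a)@(b-a)),.3,1)
    d=np.linalg.norm(w[:,:2]-a-t[:,None]*(b-a),axis=1);k=(d<70)
    print(n,"corridor",np.percentile(w[k,2],99.8), w[k][np.argmax(w[k,2])])
    a=np.array([500,-180.]);b=np.array([631,277.]);t=np.clip((w[:,:2]-a)@(b-a)/((b-a)@(b-a)),0,1)
    d=np.linalg.norm(w[:,:2]-a-t[:,None]*(b-a),axis=1);k=(d<110)&(w[:,1]>-120);print("carry",np.percentile(w[k,2],99.9))
E
python3 -m pendant '{"translation":[[0,0,0],[0,0,0],[0,0,0],[30,-26.5,0],[30,-26.5,0],[30,-26.5,0],[30,-26.5,0],[30,-26.5,0]],"roll":[0.1,0.1,0.1,0,0,0,0,0],"hand":[0,0,0,0,0,0,0,0]}' 12
```

```text
scene corridor 240.05762167438445 [ 260.83733857 -444.04943916  319.55683081]
carry 57.51735438317761
top corridor 165.20277658120645 [ 264.64002902 -454.40801201  317.4110771 ]
carry 56.382670499621476
time_s: 1.47
ee_pos: [379.4, -363.0, 214.1]
ee_rot: [180.0, -0.0, 8.5]
force: [0.3, -0.4, 0.3]
gripper_width: 91.5
gripper_force: 0.0
```

```bash
python3 -m pendant '{"translation":[[30,-26,0],[30,-26,0],[30,-26,0],[30,-26,0],[30,-26,0],[0,-1,0],[0,0,0],[0,0,0]],"roll":[0,0,0,0,0,0,0,0],"hand":[0,0,0,0,0,0,0,0]}' 12
python3 - <<'E'
from workcell import env
import cv2,pickle
from h import *
P={n:env.grab_frame(n) for n in("top","scene")};pickle.dump(P,open("p1.pkl","wb"))
R={"scene":(105,245,225,335),"top":(145,285,340,450)}
cv2.imwrite("pics/c2.png",cv2.hconcat([cv2.resize(P[n]["frame"][a:b,c:d,::-1],(396,504),interpolation=cv2.INTER_CUBIC) for n,(a,b,c,d) in R.items()]))
E
```

```text
time_s: 2.13
ee_pos: [507.0, -212.6, 213.8]
ee_rot: [180.0, 0.0, 8.6]
force: [0.3, 0.1, 0.5]
gripper_width: 90.8
gripper_force: 0.0
```

View pics/c2.png

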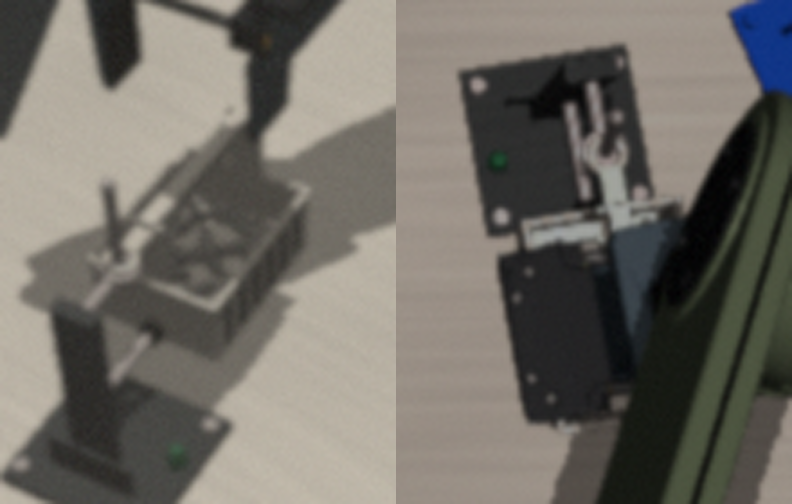

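The fingers sit either side of the bar, at (110,40) and (265,90) in the left crop, and clear the box. I'll shift 2 mm and go down.

```bash
python3 -m pendant '{"translation":[[0,-2,16],[0,0,16],[0,0,16],[0,0,14],[0,0,10],[0,0,4],[0,0,0],[0,0,0]],"roll":[0,0,0,0,0,0,0,0],"hand":[0,0,0,0,0,60,100,120]}' 8
python3 -m pendant '{"translation":[[0,0,0],[0,0,0],[0,0,0],[0,0,0],[0,0,0],[0,0,0],[0,0,0],[0,0,0]],"roll":[0,0,0,0,0,0,0,0],"hand":[140,155,165,175,185,195,205,205]}' 8
```

```text
time_s: 2.9
ee_pos: [507.2, -211.2, 138.4]
ee_rot: [180.0, -0.0, 8.5]
force: [0.6, 0.2, -0.0]
gripper_width: 73.8
gripper_force: 0.0
time_s: 3.57
ee_pos: [507.0, -210.5, 138.0]
ee_rot: [180.0, -0.0, 8.6]
force: [0.1, -0.6, 0.4]
gripper_width: 20.7
gripper_force: 0.0
```

```bash
python3 -m pendant '{"translation":[[0,0,0],[0,0,0],[0,0,0],[0,0,0],[0,0,0],[0,0,0],[0,0,0],[0,0,0]],"roll":[0,0,0,0,0,0,0,0],"hand":[210,214,218,222,226,230,240,255]}' 5
python3 -m pendant '{"translation":[[0,0,0],[0,0,0],[0,0,0],[0,0,0],[0,0,0],[0,0,0],[0,0,0],[0,0,0]],"roll":[0,0,0,0,0,0,0,0],"hand":[255,255,255,255,255,255,255,255]}' 14
python3 -c "
from workcell import env;s=env.state();print(s['torque'],s['force'])"
```

```text
time_s: 4.23
ee_pos: [507.0, -210.8, 138.0]
ee_rot: [180.0, -0.0, 8.6]
force: [-0.1, -1.6, 0.3]
gripper_width: 12.9
gripper_force: 5.0
time_s: 4.9
ee_pos: [507.1, -210.7, 138.1]
ee_rot: [180.0, -0.0, 8.6]
force: [-0.9, -4.9, 0.8]
gripper_width: 12.4
gripper_force: 13.9
[-0.84346622  0.0332193  -0.37315934] [-0.87346088 -4.85414833  0.79413698]
```

```bash
cat > s.py <<'E'
from workcell import env;import numpy as np
s=env.state();y=np.radians(s['ee_rot'][2]);c,n=np.cos(y),np.sin(y);f=s['force'];t=s['torque']
print("own x,y(left),z force",round(f[0]*c+f[1]*n,2),round(-f[0]*n+f[1]*c,2),round(f[2],2),"torque own",round(t[0]*c+t[1]*n,3),round(-t[0]*n+t[1]*c,3),round(t[2],3),s['ee_pos'].round(2),s['ee_rot'].round(2),s['gripper_width'].round(2))
E
python3 -m pendant '{"translation":[[0,0.5,0],[0,0.5,0],[0,0,0],[0,0,0],[0,0,0],[0,0,0],[0,0,0],[0,0,0]],"roll":[0,0,0,0,0,0,0,0],"hand":[255,255,255,255,255,255,255,255]}' 14
python3 s.py
```

```text
time_s: 5.57
ee_pos: [507.3, -211.4, 138.0]
ee_rot: [180.0, -0.0, 8.6]
force: [-0.4, -2.7, 3.0]
gripper_width: 12.0
gripper_force: 13.8Traceback (most recent call last):
  File "s.py", line 3, in <module>
    print("own x,y(left),z force",round(f[0]*c+f[1]*n,2),round(-f[0]*n+f[1]*c,2),round(f[2],2),"torque own",round(t[0]*c+t[1]*n,3),round(-t[0]*n+t[1]*c,3),round(t[2],3),s['ee_pos'].round(2),s['ee_rot'].round(2),s['gripper_width'].round(2))
                                                                                                                                                                                                                   ^^^^^^^^^^^^^^^^^^^^^^^^
AttributeError: 'float' object has no attribute 'round'
```

```bash
sed -i "s/,s\['gripper_width'\].round(2)//" s.py
python3 -m pendant '{"translation":[[0,0.5,0],[0,0.5,0],[0,0,0],[0,0,0],[0,0,0],[0,0,0],[0,0,0],[0,0,0]],"roll":[0,0,0,0,0,0,0,0],"hand":[255,255,255,255,255,255,255,255]}' 14
python3 s.py
```

```text
time_s: 6.23
ee_pos: [507.4, -212.4, 138.0]
ee_rot: [-180.0, -0.0, 8.6]
force: [0.7, -0.9, 1.3]
gripper_width: 11.7
gripper_force: 13.9
own x,y(left),z force 0.6 -0.96 1.34 torque own -0.382 -0.042 -0.115 [ 507.41 -212.42  137.98] [-1.80e+02 -1.00e-02  8.58e+00]
```

```bash
python3 -m pendant '{"translation":[[0,0,-1],[0.2,0,-1],[0.2,0,-1],[0.2,0,-1],[0.2,0,-1],[0.2,0,-1],[0,0,0],[0,0,0]],"roll":[0,0,0,0,0,0,0,0],"hand":[255,255,255,255,255,255,255,255]}' 14
python3 s.py
```

```text
time_s: 6.9
ee_pos: [508.1, -212.1, 144.1]
ee_rot: [-180.0, 0.0, 8.6]
force: [1.4, 0.2, -2.0]
gripper_width: 12.0
gripper_force: 14.0
own x,y(left),z force 1.42 -0.01 -2.04 torque own -0.07 -0.129 -0.073 [ 508.1  -212.06  144.08] [-1.7997e+02  1.0000e-02  8.5900e+00]
```

```bash
python3 -m pendant '{"translation":[[0.3,0,-1],[0.3,0,-1],[0.3,-0.1,-1.5],[0.3,-0.1,-1.5],[0.3,-0.1,-1.5],[0.2,-0.1,-1.5],[0,0,0],[0,0,0]],"roll":[0,0,0,0,0,0,0,0],"hand":[255,255,255,255,255,255,255,255]}' 14
python3 s.py
```

```text
time_s: 7.57
ee_pos: [509.7, -211.7, 152.0]
ee_rot: [-180.0, 0.0, 8.6]
force: [-1.2, -0.7, -2.4]
gripper_width: 12.0
gripper_force: 14.0
own x,y(left),z force -1.24 -0.5 -2.41 torque own 0.062 0.168 -0.009 [ 509.67 -211.67  152.05] [-1.80e+02  3.00e-02  8.59e+00]
```

```bash
python3 -m pendant '{"translation":[[0.2,-0.1,-1.5],[0.2,-0.1,-1.5],[0.2,-0.1,-1.5],[0.2,-0.1,-1.5],[0.2,-0.1,-1.5],[0.2,-0.1,-1.5],[0,0,0],[0,0,0]],"roll":[0,0,0,0,0,0,0,0],"hand":[255,255,255,255,255,255,255,255]}' 14
python3 s.py
```

```text
time_s: 8.23
ee_pos: [511.2, -211.0, 161.2]
ee_rot: [180.0, -0.0, 8.6]
force: [0.0, 0.1, -2.6]
gripper_width: 12.1
gripper_force: 14.0
own x,y(left),z force 0.02 0.06 -2.62 torque own 0.04 -0.03 -0.003 [ 511.25 -210.97  161.17] [ 1.7998e+02 -3.0000e-02  8.5800e+00]
```

```bash
python3 -m pendant '{"translation":[[0.3,-0.1,-2],[0.3,-0.1,-2],[0.3,-0.1,-2],[0.3,-0.1,-2],[0.3,-0.1,-2],[0.3,-0.1,-2],[0,0,0],[0,0,0]],"roll":[0,0,0,0,0,0,0,0],"hand":[255,255,255,255,255,255,255,255]}' 14
python3 s.py
```

```text
time_s: 8.9
ee_pos: [512.8, -210.1, 173.1]
ee_rot: [180.0, -0.0, 8.6]
force: [0.8, -0.1, -1.9]
gripper_width: 12.0
gripper_force: 14.0
own x,y(left),z force 0.8 -0.22 -1.92 torque own 0.086 -0.003 -0.044 [ 512.8  -210.08  173.12] [ 1.7999e+02 -2.0000e-02  8.5900e+00]
```

```bash
python3 -m pendant '{"translation":[[0.5,-0.1,-2],[0.4,-0.1,-2],[0.3,-0.1,-2],[0.3,-0.1,-2],[0.3,-0.1,-2],[0.3,-0.1,-2],[0,0,0],[0,0,0]],"roll":[0,0,0,0,0,0,0,0],"hand":[255,255,255,255,255,255,255,255]}' 14
python3 s.py
```

```text
time_s: 9.57
ee_pos: [514.8, -209.2, 185.1]
ee_rot: [180.0, -0.0, 8.6]
force: [-0.4, -0.4, -3.0]
gripper_width: 11.7
gripper_force: 14.0
own x,y(left),z force -0.42 -0.35 -2.96 torque own 0.007 -0.025 0.059 [ 514.79 -209.19  185.12] [ 1.7999e+02 -2.0000e-02  8.5800e+00]
```

```bash
python3 -m pendant '{"translation":[[0.3,-0.1,-2],[0.3,-0.1,-2],[0.3,-0.1,-2],[0.3,-0.1,-2],[0.3,-0.1,-2],[0.3,-0.1,-2],[0,0,0],[0,0,0]],"roll":[0,0,0,0,0,0,0,0],"hand":[255,255,255,255,255,255,255,255]}' 14
python3 s.py
```

```text
time_s: 10.23
ee_pos: [516.5, -208.3, 197.1]
ee_rot: [180.0, -0.0, 8.6]
force: [0.5, 0.7, -2.2]
gripper_width: 12.0
gripper_force: 14.0
own x,y(left),z force 0.61 0.66 -2.23 torque own 0.029 0.031 0.007 [ 516.47 -208.33  197.09] [ 1.7999e+02 -1.0000e-02  8.5800e+00]
```

```bash
python3 -m pendant '{"translation":[[0.3,-0.15,-2],[0.3,-0.15,-2],[0.3,-0.15,-2],[0.3,-0.15,-2],[0.3,-0.15,-2],[0.3,-0.15,-2],[0,0,0],[0,0,0]],"roll":[0,0,0,0,0,0,0,0],"hand":[255,255,255,255,255,255,255,255]}' 14
python3 s.py
```

```text
time_s: 10.9
ee_pos: [518.1, -207.1, 209.1]
ee_rot: [180.0, -0.0, 8.6]
force: [0.6, -0.2, -1.8]
gripper_width: 11.8
gripper_force: 14.0
own x,y(left),z force 0.52 -0.31 -1.76 torque own 0.024 0.023 -0.06 [ 518.1  -207.15  209.11] [ 1.7999e+02 -1.0000e-02  8.5800e+00]
```

```bash
python3 -m pendant '{"translation":[[0.3,-0.15,-2],[0.3,-0.15,-2],[0.3,-0.15,-2],[0.3,-0.15,-2],[0.3,-0.15,-2],[0.3,-0.15,-2],[0,0,0],[0,0,0]],"roll":[0,0,0,0,0,0,0,0],"hand":[255,255,255,255,255,255,255,255]}' 14
python3 s.py
```

```text
time_s: 11.57
ee_pos: [519.8, -206.0, 221.1]
ee_rot: [180.0, -0.0, 8.6]
force: [0.4, -0.2, -1.7]
gripper_width: 11.7
gripper_force: 14.0
own x,y(left),z force 0.33 -0.27 -1.72 torque own 0.055 -0.045 0.011 [ 519.77 -205.99  221.13] [ 1.7998e+02 -2.0000e-02  8.5900e+00]
```

```bash
python3 -m pendant '{"translation":[[0.3,-0.15,-2],[0.3,-0.15,-2],[0.3,-0.15,-2],[0.3,-0.1,-2],[0,0,-2],[0,0,-3],[0,0,-4],[0,0,0]],"roll":[0,0,0,0,0,0,0,0],"hand":[255,255,255,255,255,255,255,255]}' 20
python3 s.py;python3 - <<'E'
from workcell import env
import cv2,pickle
P={n:env.grab_frame(n) for n in("top","scene")};pickle.dump(P,open("p2.pkl","wb"))
R={"scene":(85,225,215,325),"top":(145,285,340,450)}
cv2.imwrite("pics/c3.png",cv2.hconcat([cv2.resize(P[n]["frame"][a:b,c:d,::-1],(396,504),interpolation=cv2.INTER_CUBIC) for n,(a,b,c,d) in R.items()]))
E
```

```text
time_s: 12.23
ee_pos: [521.3, -205.5, 239.0]
ee_rot: [179.9, -0.1, 8.6]
force: [0.0, -0.1, -2.4]
gripper_width: 11.6
gripper_force: 20.0
own x,y(left),z force 0.01 -0.1 -2.43 torque own 0.015 -0.02 0.039 [ 521.28 -205.47  239.02] [ 1.7994e+02 -9.0000e-02  8.5800e+00]
```

View pics/c3.png

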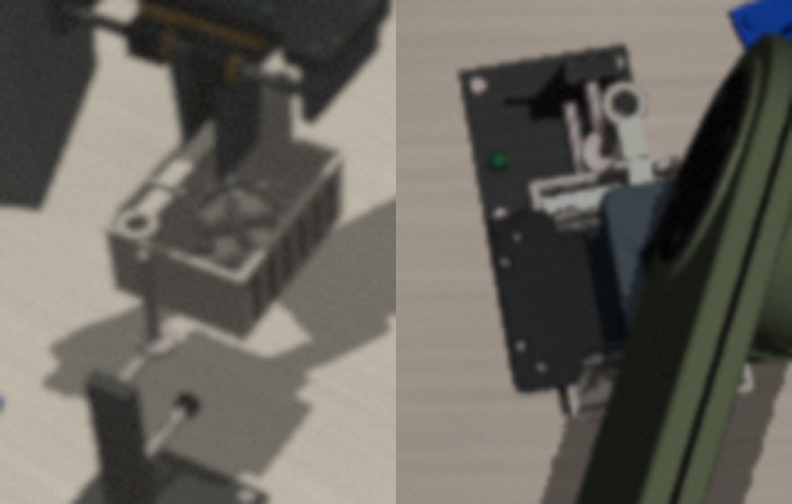

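The eye, at left crop (138,222), is clear above the prong tip at (145,250). I'll draw it away forward, then carry it over.

```bash
python3 -m pendant '{"translation":[[-5,0,-3],[-10,0,-3],[-15,0,-2],[-15,0,0],[-10,0,0],[-5,-3,0],[0,-8,0],[4,-15,0]],"roll":[0,0,0,0,0,0,0,0],"hand":[255,255,255,255,255,255,255,255]}' 25
python3 -m pendant '{"translation":[[8,-22,0],[12,-25,0],[12,-25,0],[12,-25,0],[14,-25,0],[14,-25,0],[14,-25,0],[14,-25,0]],"roll":[0,0,0,0,0,0,0,0],"hand":[255,255,255,255,255,255,255,255]}' 25
python3 -m pendant '{"translation":[[14,-25,0],[14,-25,0],[14,-25,0],[14,-25,0],[14,-25,0],[14,-20,0],[10,-16,0],[5,-10,0]],"roll":[0,0,0,0,0,0,0,0],"hand":[255,255,255,255,255,255,255,255]}' 25
python3 s.py
```

```text
time_s: 13.0
ee_pos: [461.0, -188.3, 246.2]
ee_rot: [180.0, -0.0, 8.4]
force: [0.8, 0.1, -2.7]
gripper_width: 12.0
gripper_force: 25.0
time_s: 13.67
ee_pos: [531.3, 24.1, 246.0]
ee_rot: [-180.0, -0.0, 8.6]
force: [1.1, -0.5, -2.5]
gripper_width: 11.9
gripper_force: 25.0
time_s: 14.33
ee_pos: [603.8, 208.7, 245.3]
ee_rot: [-179.9, -0.0, 8.7]
force: [0.0, -0.3, -2.1]
gripper_width: 11.9
gripper_force: 25.0
own x,y(left),z force -0.03 -0.31 -2.15 torque own 0.028 0.005 -0.004 [603.84 208.74 245.31] [-1.7993e+02 -1.0000e-02  8.7000e+00]
```

```bash
python3 -m pendant '{"translation":[[6,-10,0],[8,-14,0],[8,-14,0],[8,-12,0],[5,-8,0],[2,-5,0],[0,-1,5],[0,0,10]],"roll":[0,0,0,0,0,0,0,0],"hand":[255,255,255,255,255,255,255,255]}' 25
python3 -m pendant '{"translation":[[0,0,13],[0,0,14],[0,0,14],[0,0,13],[0,0,12],[0,0,10],[0,0,5],[0,0,0]],"roll":[0,0,0,0,0,0,0,0],"hand":[255,255,255,255,255,255,255,255]}' 25
python3 s.py;python3 - <<'E'
from workcell import env
import cv2,pickle
from m import ray
P={n:env.grab_frame(n) for n in("top","scene")};pickle.dump(P,open("p3.pkl","wb"))
cv2.imwrite("pics/c4.png",cv2.hconcat([cv2.resize(P["scene"]["frame"][200:400,330:550,::-1],(396,360)),cv2.resize(P["top"]["frame"][100:300,90:310,::-1],(396,360))]))
E
```

```text
time_s: 15.0
ee_pos: [630.8, 274.5, 231.8]
ee_rot: [-180.0, -0.1, 8.6]
force: [-0.4, -0.3, -2.4]
gripper_width: 11.9
gripper_force: 25.0
time_s: 15.67
ee_pos: [629.4, 273.6, 148.1]
ee_rot: [179.9, 0.2, 8.6]
force: [-0.6, -0.3, -2.8]
gripper_width: 12.0
gripper_force: 25.0
own x,y(left),z force -0.62 -0.26 -2.78 torque own 0.031 0.059 0.013 [629.42 273.56 148.11] [179.94   0.19   8.55]
scene bar 293 [ 515.9 -207.2  162.6] yaw 8.51 front end [ 447.9 -217.3] zmed 163.46926532453676 lat [-6.7  0.4  4.7]
 prong root [ 597.9 -195.5] slope [0.106 0.095] 0.142 dir 42.0 78 233.8
top bar 440 [ 514.  -211.7  161.7] yaw 8.64 front end [ 450.2 -221.3] zmed 162.06422855446345 lat [-6.   0.1  5.5]
 prong root [ 591.9 -198.6] slope [0.162 0.089] 0.184 dir 29.0 46 233.1
tt centre [586.7 235.1  34. ]
circle [587.40203441 234.02529046] 159.88982477755357
strip [511.44021585 159.37481099  52.98620205] [-0.70290073  0.71128796] 616
n [0.71128796 0.70290073] dist 106.50260356740533 free [631.50188792 277.60513581]
```

View pics/c4.png

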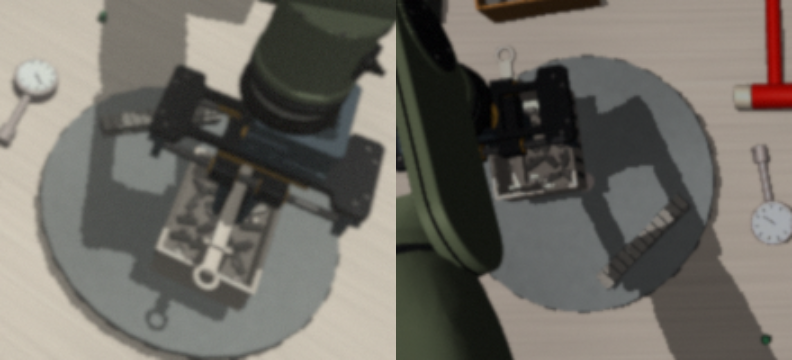

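The basket hangs over the empty half, at top crop (540,150), clear of the strips at (645,240). I'll set it down slowly.

```bash
python3 -m pendant '{"translation":[[1,-2,5],[1,-1,7],[0,0,7],[0,0,6],[0,0,4],[0,0,2],[0,0,0],[0,0,0]],"roll":[0,0,0,0,0,0,0,0],"hand":[255,255,255,255,255,255,255,255]}' 15
python3 s.py
python3 -m pendant '{"translation":[[0,0,1],[0,0,1],[0,0,1],[0,0,0],[0,0,0],[0,0,0],[0,0,0],[0,0,0]],"roll":[0,0,0,0,0,0,0,0],"hand":[255,255,255,255,255,255,255,255]}' 10
python3 s.py
```

```text
time_s: 16.43
ee_pos: [632.1, 277.8, 118.9]
ee_rot: [180.0, -0.0, 8.6]
force: [-0.1, -0.1, -1.2]
gripper_width: 11.9
gripper_force: 15.0
own x,y(left),z force -0.12 -0.08 -1.2 torque own 0.044 0.041 -0.016 [632.05 277.75 118.9 ] [ 1.80e+02 -1.00e-02  8.58e+00]
time_s: 17.1
ee_pos: [632.0, 277.7, 116.0]
ee_rot: [180.0, -0.0, 8.6]
force: [-0.7, 0.9, -2.4]
gripper_width: 12.0
gripper_force: 10.0
own x,y(left),z force -0.53 1.03 -2.37 torque own 0.051 0.025 0.021 [631.97 277.71 115.99] [180.    -0.     8.58]
```

```bash
for i in 1 ; do python3 -m pendant '{"translation":[[0,0,1],[0,0,1],[0,0,1],[0,0,0.5],[0,0,0],[0,0,0],[0,0,0],[0,0,0]],"roll":[0,0,0,0,0,0,0,0],"hand":[255,255,255,255,255,255,255,255]}' 8; done
python3 s.py
python3 -m pendant '{"translation":[[0,0,0.5],[0,0,0.5],[0,0,0.5],[0,0,0.5],[0,0,0],[0,0,0],[0,0,0],[0,0,0]],"roll":[0,0,0,0,0,0,0,0],"hand":[255,255,255,255,255,255,255,255]}' 8
python3 s.py
```

```text
time_s: 17.77
ee_pos: [632.0, 277.7, 112.4]
ee_rot: [180.0, 0.0, 8.6]
force: [0.5, 0.0, -3.2]
gripper_width: 11.7
gripper_force: 8.0
own x,y(left),z force 0.52 -0.06 -3.17 torque own 0.045 0.029 0.009 [631.95 277.73 112.39] [180.     0.     8.58]
time_s: 18.43
ee_pos: [631.5, 277.6, 111.7]
ee_rot: [180.0, 0.0, 8.6]
force: [-3.6, -2.1, 5.1]
gripper_width: 12.2
gripper_force: 8.0
own x,y(left),z force -3.88 -1.58 5.12 torque own -0.15 0.583 0.015 [631.46 277.62 111.65] [1.80e+02 2.00e-02 8.58e+00]
```

```bash
python3 -m pendant '{"translation":[[0,0,0],[0,0,0],[0,0,0],[0,0,0],[0,0,0],[0,0,0],[0,0,0],[0,0,0]],"roll":[0,0,0,0,0,0,0,0],"hand":[255,255,222,214,206,190,150,110]}' 3
python3 -m pendant '{"translation":[[0,0,0],[0,0,0],[0,0,0],[0,0,-5],[0,0,-12],[0,0,-20],[0,0,-25],[0,0,-25]],"roll":[0,0,0,0,0,0,0,0],"hand":[70,40,20,0,0,0,0,0]}' 3
python3 -m pendant '{"translation":[[0,0,-30],[0,0,-30],[-10,0,-20],[-30,0,0],[-35,0,0],[-35,0,0],[-35,0,0],[-35,0,0]],"roll":[0,0,0,0,0,0,0,0],"hand":[0,0,0,0,0,0,0,0]}' 3
python3 s.py;python3 - <<'E'
from workcell import env
import cv2,pickle
P={n:env.grab_frame(n) for n in("top","scene")};pickle.dump(P,open("p4.pkl","wb"))
cv2.imwrite("pics/c5.png",cv2.hconcat([cv2.resize(P["scene"]["frame"][200:400,330:550,::-1],(396,360)),cv2.resize(P["top"]["frame"][100:300,90:310,::-1],(396,360))]))
E
```

```text
time_s: 19.1
ee_pos: [632.2, 277.8, 110.2]
ee_rot: [180.0, -0.0, 8.6]
force: [-0.2, -0.1, 0.3]
gripper_width: 34.0
gripper_force: 0.0
time_s: 19.77
ee_pos: [631.9, 277.7, 199.3]
ee_rot: [180.0, -0.0, 8.6]
force: [0.0, -0.5, 0.5]
gripper_width: 87.1
gripper_force: 0.0
time_s: 20.43
ee_pos: [452.4, 250.5, 278.7]
ee_rot: [-180.0, -0.1, 8.6]
force: [-0.2, -0.2, 0.8]
gripper_width: 91.5
gripper_force: 0.0
own x,y(left),z force -0.27 -0.18 0.79 torque own 0.075 0.076 -0.019 [452.42 250.5  278.67] [-1.7997e+02 -1.0000e-01  8.5700e+00]
```

View pics/c5.png

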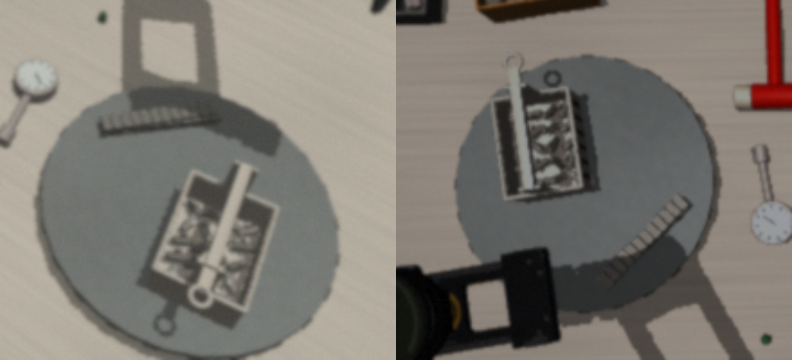

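The basket stands upright on the empty half, with its middle at top crop (540,145), and the strips lie as before. One numeric check, then I hand it in.

Run:
```python
import pickle
from h import *
P=pickle.load(open("p4.pkl","rb"))
for n in P:
    w=cloud(P[n]).reshape(-1,3);k=(np.linalg.norm(w[:,:2]-[631,277],axis=1)<130)
    s=w[k&(w[:,2]>125)&(w[:,2]<145)];r=w[k&(w[:,2]>77)&(w[:,2]<92)]
    print(n,"bar+eye mid",(s.min(0)+s.max(0))/2,"z",np.median(s[:,2]),"rim",(r.min(0)+r.max(0))/2)
    A=np.c_[s[:,:2]-s[:,:2].mean(0),np.ones(len(s))];print(" bar slope",np.linalg.lstsq(A,s[:,2],rcond=None)[0])
w=cloud(P["top"]);t=w[210:270,200:260].reshape(-1,3);t=t[(t[:,2]>45)&(t[:,2]<60)];print("strip",t.mean(0))
from workcell import env
```

```text
top bar+eye mid [649.07714939 279.71724255 132.54377886] z 134.54656465958476 rim [629.93334887 277.64538632  84.35779437]
 bar slope [-4.44715389e-02  1.44769781e-01  1.33930978e+02]
scene bar+eye mid [648.68724794 281.76722003 133.58453891] z 136.5389800674954 rim [630.09414984 280.1510622   84.44922856]
 bar slope [-3.13948667e-02  4.61493851e-02  1.35664094e+02]
strip [511.17879494 159.70404645  52.95441418]
```

```bash
python3 -c "
from workcell import env;print(env.job_done())"
```

```text
the job is handed in; nothing more can be done
None
```

The basket is off its hook and released, standing upright within about 3 mm of the middle of the turntable's empty half; the strips have not moved, and the job is handed in, though no verdict came back.

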